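Draw the sagging bolt of the consumables cage and hold its gate ajar

ROBOT

A 6-joint arm with a two-finger parallel gripper is mounted at the origin on a cart in front of the work surface, level with it; the furniture and walls round the work are solid. World frame = base frame: x ahead of the robot, y to its left, z up, the work surface at z = 0. Lengths are in m, angles in rad, forces in N, time in s.
With the tool pointing down it reaches from about 0.35 to 0.85 m from the base axis. Payload 8.1 kg.
Tool frame: the origin (TCP) lies midway between the tips of the shut fingers; the grasp point (between the pads) lies robot.grip_depth behind it (robot.grip_depth is the distance from the TCP to the grasp point, in m); z points along the fingers, y is the line along which they close (so a half turn about z gives the same grasp; the last joint's range is limited). The gripper opens to 93 mm and grips with 3 to 60 N. Pads are 15 mm wide; open, the fingers measure 128 mm over their backs; the gripper's body (75 mm by 188 mm) begins 65 mm behind the grasp point.
Start: joints at [-1.4, 0.13, 1.488, -0, 1.523, -0.085], TCP at [0.152, -0.58, 0.219] pointing down, gripper open.
Joint ranges: [-2.96, 2.96], [-0.89, 2.26], [0.02, 2.5], [-1.34, 4.48], [0, 2.73], [-2.66, 2.66]. Speed limits (rad/s): [2.39, 2.39, 2.79, 3.14, 3.14, 3.14].

INTERFACE

Orientations are given as a rotation vector (axis times angle).
In Python, from plant import robot gives the robot as it stands.
- The arm moves only by the tool carry_out, never from a script. Its argument "rows" is a list of rows, each a list of 6 numbers: the shift along the tool's x, y, z in m, then the turn, a rotation vector about the tool's x, y, z in degrees. A call has 1 to 12 rows; each row is the pose to reach, as a shift and turn from the pose commanded when the call began, along the tool's axes at that moment; what a row does not reach only later rows make up. A row lasts 1/8 s, in which the tool goes at most 62.5 mm and 10.7 degrees, less where a joint would pass 70% of its speed; a pose out of reach is approached as far as the arm can. A call with a gripper value outside its range is refused whole. "jaw" is the closure in counts, from 0 (fully open) to 255 (shut), set as the call begins (left out, the last holds). The fingers move at their own pace and stop on an object; "force" is the grip in N (left out, the last holds). Time passes only in rows, so rows that repeat a pose let the fingers close. It gives the time, the measured TCP pose, the force, the opening and the grip force at its end, in the units of the state.
- robot.read_state(): the state, without advancing time (a new reading comes with each control period).
- robot.read_camera(name): name is "side" or "top"; returns the picture (400x640x3 uint8, red, green, blue); there is no depth.
- robot.camera_model(name): a dict with "fx", "fy", "cx", "cy" (pixels), "R" (3x3) and "t" (3): a world point X has camera coordinates R X + t. Camera axes: x right, y down, z forward; pixel columns grow to the right and rows downward; lengths in m; the calibration is good to about 2 mm. A picture is of the moment at which its call begins. camera_model takes no time and is no camera call.
- robot.close_job(): hands the job in; it is judged then, once.
Trained networks look in the newest picture that a camera, given by its name, has taken for a name from the list of things; names that differ only in an ending like _2 or _b are one class to them, and where a whole thing is asked for, a point or a joint stands for the part that bears it (a point fixed in the world has none). Each returns a list of dicts, best first, with "conf" (0 to 1); they miss things now and then, are a little off and sometimes report something else, mostly with a low value. They report only what shows in the picture. A call takes as long as a camera call. They do not tell look-alikes from the thing itself.
- robot.outline_of(camera, target): "pixels" (400x640 bool, what is visible of it) and "pixel" ([column, row] in pixels, amid what is visible of it).
The state is a dict: "t": time; "q": joint angles; "dq": joint speeds; "joint_torque": joint torques, N m; "tool_pos": TCP position; "orientation": TCP orientation; "force": force on the tool from outside, world axes, zero at the start; "wrist_torque": the same for the moment, N m; "opening": finger opening in m; "gripper_force": force on a finger pad.
Only numpy, scipy, OpenCV 4.12 (cv2) and the standard library are available. Lean on these libraries where they do the work, as an engineer would, in place of code of your own. Each camera call takes 0.05 s, during which the arm holds its last target. There are 200 camera calls.

TASK

The box of screws is standing in the way of the cage's gate: first set it upright on the floor of the white parts tray and let go of it. Then take the bolt of the cage by its red grip, lift it so that it clears the bent lip of its keeper and draw it right back without forcing it against the keeper, and only then swing the gate about 30 degrees open. The gate shuts by itself, so finish while still gripping the red grip and holding the gate at that opening, so that I can reach in; leave everything else on the bench where it is.

Things in the scene. Friction and masses are not known exactly. Their poses are not given: they have to be found in the camera images.
- cage: grey mesh cage fixed to the bench, 180 deep (its x) x 290 wide (its y) x 160 high, standing on 8 mm runners, yaw 0 to 0.35 rad. Origin: centre of its underside; its -x side is the front with the gate, +y the hinge side (left seen from the robot). Front face at x = -90 mm; the gate runs from y = +131 (hinge) to y = -106, the keeper post is right of it. A 20 mm high tape roll lies on the roof.
- gate_hinge (a point): point at bench height on the upright hinge line of the gate (cage frame x = -90, y = +131 mm)
- gate (a joint): gate angle in rad: 0 shut; grows as the free right edge swings out towards the robot (clockwise seen from above) about the line through gate_hinge, stop at 1.5. A spring shuts it: about 0.3 N m shut, 0.55 N m at 30 degrees.
- bolt: zinc barrel bolt on the front of the gate's top rail, turning with the gate: rod 12 thick, 200 long, along its y (the cage's y while shut), axis 20 mm in front of the gate. Origin: rod axis under the red grip; cage frame x = -110, y = -45, z = 140 mm when shot and sagging. Behind its nose (last 14 mm, to -y) a 10 long, 6 deep notch is worn in its underside; the keeper's lip sits in it.
- bolt_grip (a point): middle of the bolt's red grip, an upright round knob: 18 mm diameter from 30 to 60 mm above the rod axis, then a cap of 24 mm diameter, 6 high. This point is 46 mm above the rod axis (186 mm above the bench when sagging). Gate, guides and roof near it end 163 mm above the bench, the keeper at 168 mm: it is free on all sides to be gripped from above.
- bolt_draw (a joint): how far the bolt is drawn back, m: starts 0 to 0.002 (shot); grows as it slides towards +y of the cage, towards the hinge; 0.045 fully drawn. About 1 N of friction. If not lifted it jams on the keeper's lip at about 0.003. Lifted, the nose is out of the keeper at 0.022.
- bolt_lift (a joint): how far the bolt is lifted in its worn guides, m: 0 sagging (its weight, 1.8 N, drops it back), stop at 0.012. It clears the bent lip from 0.005 up.
- keeper: zinc staple on the cage's right front post, 22 mm wide about y = -133 mm of the cage frame, 124 to 168 mm above the bench, reaching 34 mm in front of the post; its lower lip, at y = -126, is bent up into the bolt's notch. Its frame is that of the cage. While the nose is in it, it keeps the gate shut to within 0.02 rad.
- screw_box: closed dark green box of screws with a yellow foot band, 60 (its x) x 90 (its y) x 51 high, 0.2 to 0.4 kg, standing on the bench in front of the gate, its 60 mm width roughly parallel to the gate. Origin: centre of its underside.
- alu_tray: white rectangular parts tray, loose on the bench, 0.24 kg, 143 (its x) x 211 (its y) x 44 high; inside 126 x 193, floor 2 mm thick. Origin: centre of its underside.
- tape_measure: yellow tape measure, 36 x 87 x 66 high, bystander near the front right of the bench; origin centre of underside
- marker: blue and white marker pen lying at the left of the bench, 17 x 135 x 16, bystander
- pliers: red-handled pliers lying at the front of the bench, 189 x 57 x 21, bystander
Things that resemble listed ones, but are neither listed nor needed, are in the scene too. There is more than one size of the screw_box; the one meant has the size given above.

How it is judged:
By the outcome, as a careful person would: the job done as asked, in the order asked, and still so for the second after the job is handed in, while the arm keeps its last pose, push and grip.
It also fails if it takes over 54 s, if anything falls off the work surface, if the arm or the gripper's body presses on something with over 40 N, if the wrist force passes 120 N, or if a joint passes its speed limit or range.

## Working session

There is one attempt and no reset: what is moved stays moved. The work goes in short steps, Python scripts to look and compute and a tool call to move; the robot and the scene stay as the last step left them, time stands still between calls to the robot, and variables do not carry over. Pictures are saved under pics/ and viewed, at most 10 in all, crops included, and the job is handed in when it is done.

Besides the shell and the picture viewer there is one more tool, called after ">>>" as name(argument=value, ...), one argument or row to a line, values as JSON. carry_out: Moves the arm, as the interface text tells. Its arguments: {"type":"object","properties":{"rows":{"type":"array"},"jaw":{"type":"number"},"force":{"type":"number"}},"required":["rows"]}

```bash
ls; mkdir -p pics
python3 - <<'E'
from plant import robot
import cv2,numpy as np
for n in("side","top"):
    im=robot.read_camera(n);cv2.imwrite(f"pics/{n}0.png",im[:,:,::-1]);m=robot.camera_model(n)
    print(n,{k:np.round(np.array(v),3).tolist() for k,v in m.items()})
    for t in("screw_box","alu_tray","bolt_grip","cage","keeper"):
        for o in robot.outline_of(n,t):
            ys,xs=np.nonzero(o["pixels"]);print(t,round(o["conf"],2),np.round(o["pixel"]),xs.min(),xs.max(),ys.min(),ys.max())
s=robot.read_state();print(s,robot.grip_depth)
E
```

```text
pics
side {'fx': 386.894, 'fy': 386.894, 'cx': 317.705, 'cy': 199.643, 'R': [[-0.884, -0.466, -0.021], [-0.288, 0.581, -0.761], [0.367, -0.667, -0.648]], 't': [0.605, 0.133, 1.41]}
screw_box 0.73 [348. 183.] 340 363 174 192
alu_tray 0.79 [331. 264.] 301 359 233 293
bolt_grip 0.64 [326. 154.] 322 331 145 174
cage 0.68 [299. 177.] 266 333 139 219
cage 0.52 [319. 172.] 311 330 145 203
top {'fx': 436.495, 'fy': 436.495, 'cx': 314.107, 'cy': 191.724, 'R': [[0.004, -1.0, -0.017], [-0.992, -0.002, -0.129], [0.129, 0.017, -0.992]], 't': [0.236, 0.561, 1.34]}
screw_box 0.82 [406. 193.] 388 420 179 212
screw_box 0.58 [352. 213.] 341 364 206 223
alu_tray 0.9 [270. 232.] 235 306 204 258
bolt_grip 0.78 [398. 155.] 364 426 148 170
cage 0.62 [376. 132.] 311 430 86 177
keeper 0.43 [370. 135.] 310 431 85 178
{'t': 0.6, 'q': array([-1.40041291e+00,  1.30347066e-01,  1.48821408e+00,  1.55166961e-05,
        1.52301076e+00, -8.54152016e-02]), 'dq': array([ 0.00054298,  0.00067466, -0.00057744,  0.00056555,  0.00021264,
       -0.00112737]), 'joint_torque': array([ 4.35965703e-04, -5.59409380e+01, -4.91796505e+01,  7.64686195e-02,
        2.30537594e-02, -2.56475272e-05]), 'tool_pos': array([ 0.15182926, -0.58047158,  0.21865912]), 'orientation': array([3.11591245e+00, 4.00709237e-01, 2.57078404e-05]), 'force': array([-0.26761961,  0.16030518,  0.00291599]), 'wrist_torque': array([ 0.00266046, -0.02729451, -0.03187343]), 'gripper_force': 0.0, 'opening': 0.09301862886529652} 0.0188
```

Run:
```python
import cv2
a=cv2.imread("pics/top0.png")[70:320,180:480];cv2.imwrite("pics/topc.png",cv2.resize(a,None,fx=2.4,fy=2.4,interpolation=cv2.INTER_CUBIC))
a=cv2.imread("pics/side0.png")[120:320,240:440];cv2.imwrite("pics/sidec.png",cv2.resize(a,None,fx=3,fy=3,interpolation=cv2.INTER_CUBIC))
```

```text
(no output)
```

View pics/topc.png

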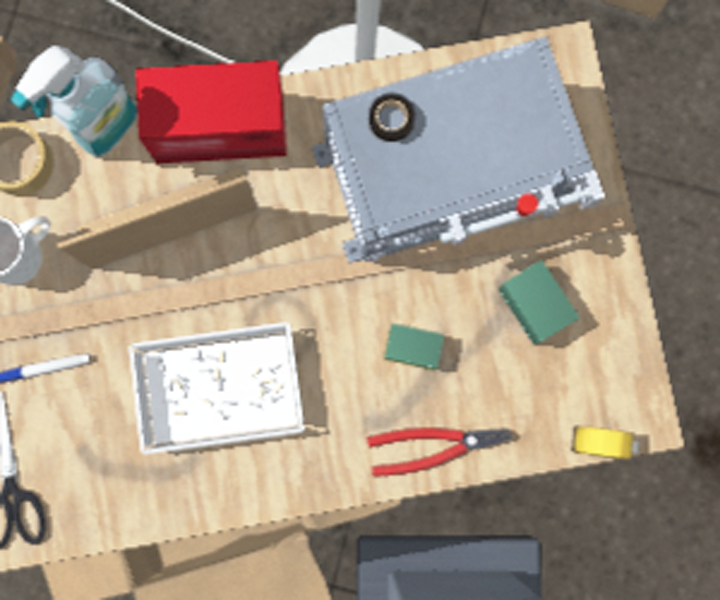

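View pics/sidec.png

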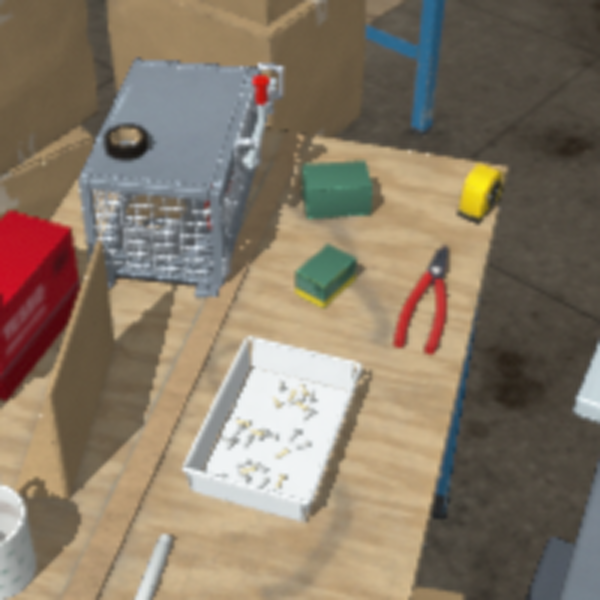

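```bash
cat > h.py <<'E'
from plant import robot
import cv2,numpy as np
from scipy.optimize import minimize,least_squares
M={n:{k:np.array(v) for k,v in robot.camera_model(n).items()} for n in("side","top")}
def proj(n,X):
    m=M[n];c=np.atleast_2d(X)@m["R"].T+m["t"]
    return np.c_[m["fx"]*c[:,0]/c[:,2]+m["cx"],m["fy"]*c[:,1]/c[:,2]+m["cy"]]
def ray(n,p):
    m=M[n];d=m["R"].T@np.array([(p[0]-m["cx"])/m["fx"],(p[1]-m["cy"])/m["fy"],1]);return -m["R"].T@m["t"],d
def onz(n,p,z):
    o,d=ray(n,p);return o+d*(z-o[2])/d[2]
def tri(ps):
    A=[];b=[]
    for n,p in ps.items():
        o,d=ray(n,p);d/=np.linalg.norm(d);P=np.eye(3)-np.outer(d,d);A.append(P);b.append(P@o)
    return np.linalg.lstsq(np.vstack(A),np.hstack(b),rcond=None)[0]
def box(x,y,z,yaw,L,W,H):
    c=np.array([[i,j,k] for i in(-.5,.5) for j in(-.5,.5) for k in(0,1)])*[L,W,H]
    a,b=np.cos(yaw),np.sin(yaw);return c@np.array([[a,-b,0],[b,a,0],[0,0,1]]).T+[x,y,z]
def hullmask(n,X):
    p=cv2.convexHull(np.float32(proj(n,X)));m=np.zeros((1600,2560),np.uint8)
    cv2.fillConvexPoly(m,np.int32(np.round((p+.5)*4*16)),255,shift=4)
    return cv2.resize(m,(640,400),interpolation=cv2.INTER_AREA)/255.
def fit(masks,p0,f,sc):
    def c(p):
        e=0
        for n,m in masks.items():
            h=hullmask(n,f(p));e+=np.abs(h-m).sum()/m.sum()
        return e
    S=np.vstack([p0]+[np.array(p0)+np.eye(len(p0))[i]*sc[i] for i in range(len(p0))])
    r=minimize(c,p0,method="Nelder-Mead",options=dict(initial_simplex=S,maxiter=400,xatol=1e-4,fatol=1e-4));return r.x,r.fun
E
python3 - <<'E'
from h import *
S=cv2.imread("pics/side0.png");T=cv2.imread("pics/top0.png")
def mask(im,f,near):
    h=cv2.cvtColor(im,cv2.COLOR_BGR2HSV).astype(int);m=f(h).astype(np.uint8)
    n,l,st,c=cv2.connectedComponentsWithStats(m)
    i=min(range(1,n),key=lambda i:np.hypot(*(c[i]-near))+(1e3 if st[i,4]<8 else 0));return (l==i),c[i],st[i]
g=lambda h:(h[...,0]>60)&(h[...,0]<95)&(h[...,1]>70)
r=lambda h:((h[...,0]<6)|(h[...,0]>174))&(h[...,1]>170)
mb={"top":mask(T,g,(404,195)),"side":mask(S,g,(352,183))}
ms={"top":mask(T,g,(353,214)),"side":mask(S,g,(348,211))}
for b in(mb,ms):print([(k,np.round(v[1],1),v[2]) for k,v in b.items()], tri({k:v[1] for k,v in b.items()}))
mr={"top":mask(T,r,(398,155)),"side":mask(S,r,(326,149))}
print("grip",{k:(np.round(v[1],1),v[2]) for k,v in mr.items()},tri({k:v[1] for k,v in mr.items()}))
for b,d in((mb,(.06,.09,.051)),(ms,(.05,.07,.04))):
  x0=onz("top",b["top"][1],.05)
  best=min((fit({k:v[0] for k,v in b.items()},[x0[0],x0[1],y,*d],lambda p:box(p[0],p[1],0,*p[2:]),[.01,.01,.2,.01,.01,.01]) for y in(0.3,1.9)),key=lambda r:r[1]);print(np.round(best[0],4),best[1])
robot.read_camera("top");robot.read_camera("side")
tm={n:robot.outline_of(n,"alu_tray")[0]["pixels"] for n in("top","side")}
print("tray",fit(tm,[.45,.1,.2],lambda p:box(p[0],p[1],0,p[2],.143,.211,.044),[.02,.02,.1]))
h=np.array([proj("top",[0.45,.1,0]),proj("side",[.45,.1,0])])
a=S[165:230,320:385];cv2.imwrite("pics/boxc.png",cv2.resize(a,None,fx=8,fy=8,interpolation=cv2.INTER_CUBIC))
E
```

```text
[('top', array([403.8, 195.7]), array([388, 179,  32,  34, 587], dtype=int32)), ('side', array([351.8, 182.9]), array([341, 175,  23,  18, 358], dtype=int32))] [ 0.54838168 -0.04764921  0.02407645]
[('top', array([352.1, 214. ]), array([341, 206,  23,  17, 284], dtype=int32)), ('side', array([348.2, 210.1]), array([339, 202,  19,  18, 185], dtype=int32))] [0.49003497 0.11699236 0.02632896]
grip {'top': (array([399.2, 155. ]), array([396, 152,   8,   8,  48], dtype=int32)), 'side': (array([326.7, 148.8]), array([325, 145,   4,   9,  28], dtype=int32))} [ 0.64397899 -0.00557141  0.19136673]
[ 0.5488 -0.0475  0.5477  0.0852  0.0545  0.047 ] 0.13833318124486002
[0.4922 0.1139 1.3818 0.059  0.0376 0.0353] 0.43549930211902044
tray (array([ 2.22037037, -2.91481481,  1.90740741]), np.float64(2.0))
```

View pics/boxc.png

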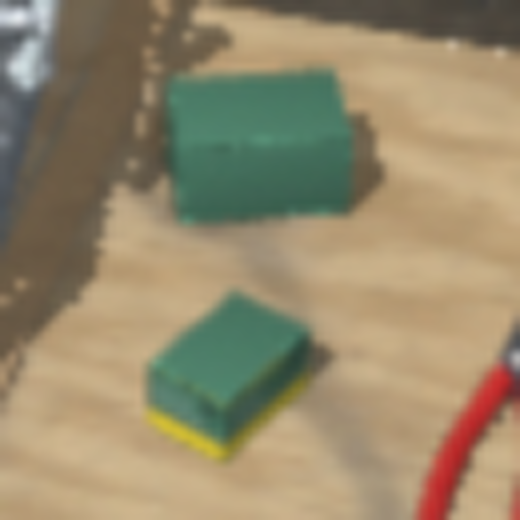

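```bash
cat >> h.py <<'E'
def rows(target,yawx,n=1):
    "shift/turn in tool axes from measured pose to a tool-down pose with tool x at yaw yawx"
    from scipy.spatial.transform import Rotation as Ro
    s=robot.read_state();R=Ro.from_rotvec(s["orientation"]);d=R.inv().apply(np.array(target)-s["tool_pos"])
    c,sn=np.cos(yawx),np.sin(yawx);D=Ro.from_matrix(np.array([[c,sn,0],[sn,-c,0],[0,0,-1]]))
    return np.round(d,4).tolist(),np.round(np.degrees((R.inv()*D).as_rotvec()),1).tolist()
E
python3 - <<'E'
from h import *
robot.read_camera("top");robot.read_camera("side")
tm={n:robot.outline_of(n,"alu_tray")[0]["pixels"]*1. for n in("top","side")}
x0=onz("top",(270,232),.02);print(x0)
print("tray",fit(tm,[x0[0],x0[1],.1],lambda p:box(p[0],p[1],0,p[2],.143,.211,.044),[.02,.02,.1]))
bm={n:robot.outline_of(n,"screw_box")[0]["pixels"]*1. for n in("top","side")}
print("box",fit(bm,[.549,-.0475,-1.02],lambda p:box(p[0],p[1],0,p[2],.06,.09,.051),[.01,.01,.1]))
b=fit(bm,[.549,-.0475,-1.02,.06,.09,.051],lambda p:box(p[0],p[1],0,*p[2:]),[.01,.01,.1,.01,.01,.01]);print("free",np.round(b[0],4),b[1])
g=onz("top",(399.2,155),.203);print("grip at cap",g,onz("side",(326.7,148.8),.189))
cm={"top":robot.outline_of("top","cage")[0]["pixels"]*1.}
def f(y):
    c,s=np.cos(y),np.sin(y);o=g[:2]-np.array([c*-.11-s*-.045,s*-.11+c*-.045]);return o
def cost(y):
    o=f(y);h=hullmask("top",box(*o,.0,y,.18,.29,.16));return np.abs(h-cm["top"]).sum()/cm["top"].sum()
for y in np.arange(.1,.4,.03):print(round(y,2),round(cost(y),3))
print(rows([.549,-.0475,.2],.548))
E
```

```text
[0.43399068 0.37729954 0.02      ]
tray (array([0.43760503, 0.37391167, 0.14366062]), np.float64(0.13401879081388568))
box (array([ 0.54942643, -0.04708308, -1.00030703]), np.float64(0.143313259783848))
free [ 0.5497 -0.0474 -1.007   0.0603  0.0889  0.0501] 0.13732427614780554
grip at cap [ 0.64320097 -0.00297568  0.203     ] [ 0.64379464 -0.00880517  0.189     ]
0.1 0.248
0.13 0.217
0.16 0.185
0.19 0.152
0.22 0.119
0.25 0.086
0.28 0.06
0.31 0.063
0.34 0.09
0.37 0.122
0.4 0.156
([0.5191, -0.4152, 0.0186], [-0.0, 0.0, -16.7])
```

The two candidates in the top view are the large green box at (404,195) and the small one at (352,214). The large one measures 60×89×50 mm and stands in front of the gate, so it is the one meant; the enlarged crop confirms it.

>>> carry_out(
  rows=[
    [0.05,-0.04,0,0,0,-2],
    [0.1,-0.08,0,0,0,-4],
    [0.148,-0.118,0.004,0,0,-6],
    [0.196,-0.156,0.006,0,0,-8],
    [0.244,-0.194,0.008,0,0,-10],
    [0.292,-0.232,0.01,0,0,-12],
    [0.34,-0.27,0.012,0,0,-14],
    [0.388,-0.308,0.014,0,0,-15],
    [0.436,-0.346,0.016,0,0,-16],
    [0.484,-0.385,0.018,0,0,-17],
    [0.519,-0.415,0.0186,0,0,-17],
    [0.519,-0.415,0.0186,0,0,-17],
  ],
  jaw=0,
  force=25,
)

```text
t: 2.65
tool_pos: [0.55, -0.0448, 0.1997]
orientation: [-3.02, -0.863, -0.0]
force: [-2.1, -0.3, -0.7]
opening: 0.0929
gripper_force: 0.0
```

Run:
```python
from h import *
for z in(.2,.012):print(rows([.5495,-.0473,z],.556))
s=robot.read_state();print(s["t"],s["q"])
```

```text
([-0.0018, 0.0019, -0.0003], [-0.0, -0.0, 0.0])
([-0.0018, 0.002, 0.1877], [-0.0, -0.0, 0.0])
2.65 [-1.74592884e-01  9.95906939e-03  1.64882628e+00  6.45146473e-04
  1.48306885e+00  8.39425190e-01]
```

>>> carry_out(
  rows=[
    [0,0,0.04,0,0,0],
    [0,0,0.09,0,0,0],
    [0,0,0.13,0,0,0],
    [0,0,0.16,0,0,0],
    [0,0,0.18,0,0,0],
    [0,0,0.187,0,0,0],
    [0,0,0.187,0,0,0],
  ],
)

```text
t: 3.52
tool_pos: [0.5487, -0.0482, 0.0132]
orientation: [3.023, 0.856, -0.0]
force: [0.9, -0.0, 0.0]
opening: 0.0929
gripper_force: 0.0
```

>>> carry_out(
  rows=[
    [0,0,0,0,0,0],
    [0,0,0,0,0,0],
    [0,0,0,0,0,0],
    [0,0,0,0,0,0],
    [0,0,0,0,0,0],
    [0,0,0,0,0,0],
    [0,0,0,0,0,0],
    [0,0,0,0,0,0],
  ],
  jaw=255,
  force=30,
)

```text
t: 4.53
tool_pos: [0.5492, -0.0476, 0.0134]
orientation: [3.022, 0.857, 0.001]
force: [-0.5, 0.8, 5.5]
opening: 0.0603
gripper_force: 30.0
```

>>> carry_out(
  rows=[
    [0,0,-0.01,0,0,0],
    [0,0,-0.03,0,0,0],
    [0,0,-0.06,0,0,0],
    [0,0,-0.1,0,0,0],
    [0,0,-0.14,0,0,0],
    [0,0,-0.15,0,0,0],
    [0,0,-0.15,0,0,0],
  ],
)

```text
t: 5.4
tool_pos: [0.5489, -0.0477, 0.1627]
orientation: [3.022, 0.857, 0.0]
force: [-0.6, -0.5, -4.2]
opening: 0.0607
gripper_force: 30.0
```

Run:
```python
from h import *
print(rows([.4376,.3739,.163],.1437))
im=robot.read_camera("side");cv2.imwrite("pics/s1.png",cv2.resize(im[100:320,230:450,::-1],None,fx=2.7,fy=2.7,interpolation=cv2.INTER_CUBIC))
s=robot.read_state();print(s["t"],s["q"],s["opening"])
```

```text
([0.1265, -0.4173, -0.0004], [0.0, -0.0, 23.4])
5.45 [-1.79691329e-01  3.20565710e-02  1.69734285e+00 -4.62479755e-05
  1.41434100e+00  8.38608790e-01] 0.06095983624426472
```

View pics/s1.png

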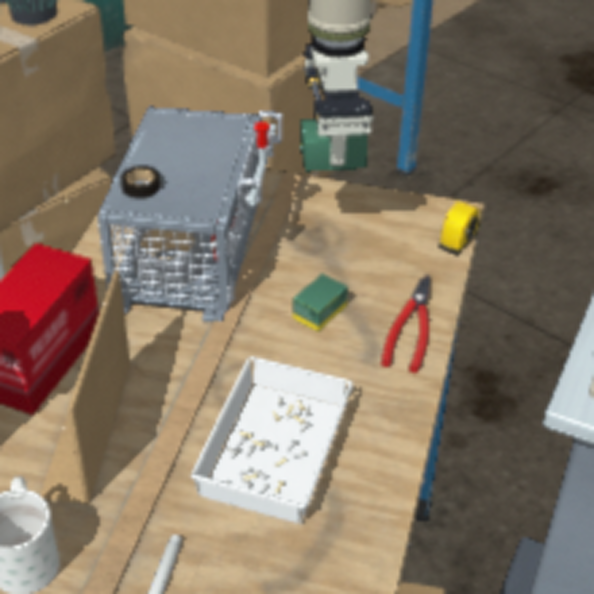

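The box is held level, about 0.15 m above the bench at (335,145) in this crop. The tray at (275,440) is clear.

>>> carry_out(
  rows=[
    [0.006,-0.02,0,0,0,1],
    [0.018,-0.06,0,0,0,4],
    [0.033,-0.11,0,0,0,7],
    [0.048,-0.16,0,0,0,10],
    [0.064,-0.21,0,0,0,13],
    [0.079,-0.26,0,0,0,16],
    [0.094,-0.31,0,0,0,19],
    [0.109,-0.36,0,0,0,21],
    [0.121,-0.4,0,0,0,23],
    [0.1265,-0.417,0,0,0,23.4],
    [0.1265,-0.417,0,0,0,23.4],
    [0.1265,-0.417,0,0,0,23.4],
  ],
)

```text
t: 6.95
tool_pos: [0.4378, 0.3723, 0.1619]
orientation: [3.132, 0.225, -0.002]
force: [0.1, 0.5, -2.6]
opening: 0.0605
gripper_force: 30.0
```

>>> carry_out(
  rows=[
    [0,0,0.03,0,0,0],
    [0,0,0.07,0,0,0],
    [0,0,0.105,0,0,0],
    [0,0,0.125,0,0,0],
    [0,0,0.135,0,0,0],
    [0,0,0.141,0,0,0],
    [0,0,0.144,0,0,0],
    [0,0,0.146,0,0,0],
    [0,0,0.1465,0,0,0],
    [0,0,0.147,0,0,0],
  ],
)

```text
t: 8.2
tool_pos: [0.438, 0.3739, 0.0164]
orientation: [-3.133, -0.226, -0.001]
force: [0.6, -0.5, -3.2]
opening: 0.061
gripper_force: 30.0
```

>>> carry_out(
  rows=[
    [0,0,0.001,0,0,0],
    [0,0,0.0015,0,0,0],
    [0,0,0.0015,0,0,0],
  ],
)

```text
t: 8.57
tool_pos: [0.438, 0.3739, 0.0154]
orientation: [-3.133, -0.226, -0.001]
force: [-3.6, -2.5, 5.5]
opening: 0.0602
gripper_force: 30.0
```

>>> carry_out(
  rows=[
    [0,0,0,0,0,0],
    [0,0,0,0,0,0],
    [0,0,0,0,0,0],
    [0,0,0,0,0,0],
  ],
  jaw=20,
)

```text
t: 9.07
tool_pos: [0.4378, 0.3737, 0.0145]
orientation: [3.133, 0.226, -0.0]
force: [0.4, -0.0, 0.1]
opening: 0.0856
gripper_force: 0.0
```

>>> carry_out(
  rows=[
    [0,0,-0.01,0,0,0],
    [0,0,-0.03,0,0,0],
    [0,0,-0.06,0,0,0],
    [0,0,-0.1,0,0,0],
    [0,0,-0.15,0,0,0],
    [0,0,-0.2,0,0,0],
    [0,0,-0.23,0,0,0],
    [0,0,-0.235,0,0,0],
  ],
)

```text
t: 10.07
tool_pos: [0.4391, 0.3747, 0.2543]
orientation: [-3.13, -0.226, -0.009]
force: [0.2, 0.7, 0.4]
opening: 0.0859
gripper_force: 0.0
```

Run:
```python
from h import *
im=robot.read_camera("side");cv2.imwrite("pics/s2.png",cv2.resize(im[100:320,230:450,::-1],None,fx=2.7,fy=2.7,interpolation=cv2.INTER_CUBIC))
s=robot.read_state();print(s["t"],s["q"],s["opening"])
def red(im,near):
    h=cv2.cvtColor(im,cv2.COLOR_RGB2HSV).astype(int);m=(((h[...,0]<6)|(h[...,0]>174))&(h[...,1]>170)).astype(np.uint8)
    n,l,st,c=cv2.connectedComponentsWithStats(m);i=min(range(1,n),key=lambda i:np.hypot(*(c[i]-near)));return c[i],st[i]
p,st=red(im,(326.7,148.8));t,st2=red(robot.read_camera("top"),(399,155));print(p,t,st,st2)
# model-based fit of grip xy: cylinder+cap points centroid
from itertools import product
a=np.linspace(0,6.28,24)
def model(x,y,n):
    P=[[x+r*np.cos(b),y+r*np.sin(b),z] for r,z in((.009,.170),(.009,.2),(.012,.2),(.012,.206)) for b in a]
    m=hullmask(n,P[48:])+hullmask(n,P[:48]);m=np.minimum(m,1);yy,xx=np.mgrid[:400,:640];return np.array([(xx*m).sum(),(yy*m).sum()])/m.sum()
r=least_squares(lambda v:np.r_[model(*v,"top")-t,model(*v,"side")-p],[.6436,-.005],diff_step=1e-3);print(r.x,r.fun)
print(rows([*r.x,.25],.29))
```

```text
10.125 [6.17532122e-01 5.06455079e-02 1.51150317e+00 1.27446689e-05
 1.57504210e+00 2.04420434e+00] 0.0856177662687179
[376.54237288 222.54237288] [399.22222222 155.08888889] [372 212  12  23  59] [396 152   8   8  45]
[0.51689888 0.04520655] [-16.61699191  45.02530444 -25.8968099  -58.67522122]
([0.031, 0.3365, 0.0001], [-0.0, -0.1, -8.4])
```

View pics/s2.png

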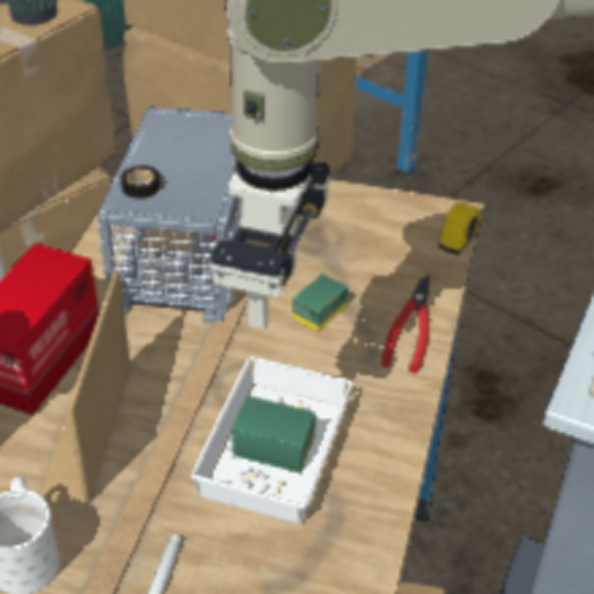

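The dark-green box now stands upright in the tray at (272,433) in this crop, and it has been let go. Next is the grip, using the first pictures, where it isn't hidden.

Run:
```python
from h import *
p=np.array([326.7,148.8]);t=np.array([399.2,155.05])
a=np.linspace(0,6.28,24);yy,xx=np.mgrid[:400,:640]
def model(v,n):
    x,y=v;P=[[x+r*np.cos(b),y+r*np.sin(b),z] for r,z in((.009,.170),(.009,.2),(.012,.2),(.012,.206)) for b in a]
    m=np.maximum(hullmask(n,P[48:]),hullmask(n,P[:48]));return np.array([(xx*m).sum(),(yy*m).sum()])/m.sum()
r=least_squares(lambda v:np.r_[model(v,"top")-t,model(v,"side")-p],[.6436,-.005],diff_step=.01);print(r.x,r.fun)
print(rows([*r.x,.25],.29))
# edges of the front: rod/roof line yaw from top picture: Hough in the region
```

```text
[ 0.64424672 -0.00449693] [ 0.24814018  0.20733172 -0.45638647  0.30653632]
([0.1498, 0.404, 0.0002], [-0.0, -0.1, -8.4])
```

>>> carry_out(
  rows=[
    [0.008,0.02,0,0,0,-1],
    [0.022,0.06,0,0,0,-2],
    [0.04,0.108,0,0,0,-3],
    [0.058,0.156,0,0,0,-4],
    [0.076,0.204,0,0,0,-5],
    [0.094,0.252,0,0,0,-6],
    [0.112,0.3,0,0,0,-7],
    [0.128,0.344,0,0,0,-8],
    [0.142,0.382,0,0,0,-8.4],
    [0.15,0.404,0,0,0,-8.4],
    [0.15,0.404,0,0,0,-8.4],
    [0.15,0.404,0,0,0,-8.4],
  ],
)

```text
t: 11.68
tool_pos: [0.6437, -0.0034, 0.2489]
orientation: [-3.107, -0.456, 0.002]
force: [-0.0, 0.6, -0.1]
opening: 0.0858
gripper_force: 0.0
```

Run:
```python
from h import *
print(rows([.6442,-.0045,.25],.29),rows([.6442,-.0045,.1685],.29),robot.read_state()["t"],robot.read_state()["force"])
```

```text
([0.0002, 0.0012, -0.0011], [-0.1, 0.1, 0.1]) ([0.0003, 0.0013, 0.0804], [-0.1, 0.1, 0.1]) 11.675 [-0.04109875  0.57163471 -0.08163227]
```

>>> carry_out(
  rows=[
    [0,0,0.02,0,0,0],
    [0,0,0.045,0,0,0],
    [0,0,0.065,0,0,0],
    [0,0,0.077,0,0,0],
    [0,0,0.082,0,0,0],
    [0,0,0.082,0,0,0],
  ],
)

```text
t: 12.42
tool_pos: [0.6444, -0.0045, 0.1677]
orientation: [3.108, 0.455, 0.0]
force: [0.6, 0.4, 0.5]
opening: 0.086
gripper_force: 0.0
```

>>> carry_out(
  rows=[
    [0,0,0,0,0,0],
    [0,0,0,0,0,0],
    [0,0,0,0,0,0],
    [0,0,0,0,0,0],
    [0,0,0,0,0,0],
    [0,0,0,0,0,0],
    [0,0,0,0,0,0],
    [0,0,0,0,0,0],
  ],
  jaw=255,
  force=10,
)

```text
t: 13.42
tool_pos: [0.6442, -0.0046, 0.1675]
orientation: [3.108, 0.455, -0.0]
force: [-0.5, -0.1, -0.3]
opening: 0.0231
gripper_force: 10.0
```

>>> carry_out(
  rows=[
    [0,0,0,0,0,0],
    [0,0,0,0,0,0],
    [0,0,0,0,0,0],
  ],
  force=35,
)

```text
t: 13.8
tool_pos: [0.6442, -0.0046, 0.1675]
orientation: [3.108, 0.455, -0.0]
force: [0.2, -0.9, -0.9]
opening: 0.0221
gripper_force: 35.0
```

Run:
```python
from h import *
s=robot.read_state();print(s["opening"],s["gripper_force"],s["force"],s["wrist_torque"])
a=robot.read_camera("side")[110:190,280:370,::-1];b=robot.read_camera("top")[110:190,350:440,::-1]
cv2.imwrite("pics/g.png",np.hstack([cv2.resize(i,(400,356),interpolation=cv2.INTER_CUBIC) for i in(a,b)]))
```

```text
0.022080256607371493 34.999905824661255 [ 0.23058329 -0.9145021  -0.9444572 ] [-0.05040625 -0.00318801  0.05000943]
```

View pics/g.png

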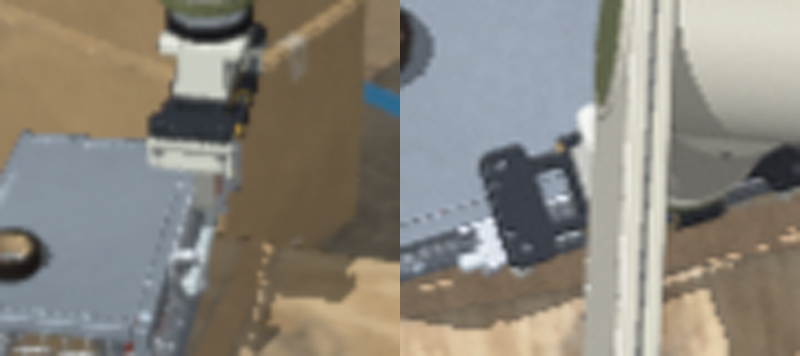

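The picture shows the fingers astride the grip, which they hide, with no side load. The opening of 22–23 mm means the cap is held. Now I lift it 8 mm.

>>> carry_out(
  rows=[
    [0,0,-0.002,0,0,0],
    [0,0,-0.004,0,0,0],
    [0,0,-0.006,0,0,0],
    [0,0,-0.008,0,0,0],
    [0,0,-0.008,0,0,0],
    [0,0,-0.008,0,0,0],
  ],
)

```text
t: 14.65
tool_pos: [0.6442, -0.0046, 0.1755]
orientation: [-3.108, -0.455, 0.0]
force: [0.1, -1.1, -1.8]
opening: 0.0227
gripper_force: 35.0
```

Run:
```python
from h import *
s=robot.read_state();print(s["opening"],s["force"],s["wrist_torque"])
```

```text
0.022665745370253936 [ 0.0751953  -1.06349475 -1.77701775] [-0.11710642 -0.04159072 -0.04460236]
```

>>> carry_out(
  rows=[
    [0,-0.003,0,0,0,0],
    [0,-0.006,0,0,0,0],
    [0,-0.009,0,0,0,0],
    [0,-0.012,0,0,0,0],
    [0,-0.015,0,0,0,0],
    [0,-0.015,0,0,0,0],
  ],
)

```text
t: 15.4
tool_pos: [0.6397, 0.0103, 0.1755]
orientation: [-3.108, -0.456, 0.001]
force: [-1.6, -0.5, -1.4]
opening: 0.0226
gripper_force: 35.0
```

>>> carry_out(
  rows=[
    [0,-0.004,0,0,0,0],
    [0,-0.008,0,0,0,0],
    [0,-0.012,0,0,0,0],
    [0,-0.016,0,0,0,0],
    [0,-0.02,0,0,0,0],
    [0,-0.02,0,0,0,0],
  ],
)

```text
t: 16.15
tool_pos: [0.6338, 0.0295, 0.1754]
orientation: [-3.108, -0.456, 0.001]
force: [-4.6, -0.8, -0.9]
opening: 0.0223
gripper_force: 35.0
```

>>> carry_out(
  rows=[
    [-0.0003,-0.003,0,0,0,0],
    [-0.0005,-0.005,0,0,0,0],
    [-0.0007,-0.007,0,0,0,0],
    [-0.0008,-0.0085,0,0,0,0],
    [-0.0008,-0.0085,0,0,0,0],
  ],
)

```text
t: 16.77
tool_pos: [0.6312, 0.0371, 0.1757]
orientation: [-3.108, -0.455, -0.001]
force: [-1.8, -0.5, -2.8]
opening: 0.0224
gripper_force: 35.0
```

>>> carry_out(
  rows=[
    [0,-0.0005,0,0,0,0],
    [0,-0.001,0,0,0,0],
    [0,-0.001,0,0,0,0],
  ],
)

```text
t: 17.15
tool_pos: [0.631, 0.0374, 0.1757]
orientation: [3.108, 0.454, 0.001]
force: [-0.2, -4.3, -1.2]
opening: 0.0225
gripper_force: 35.0
```

Run:
```python
import numpy as np
d=.012
for t in range(3,31,3):
    a=np.radians(t);c,s=np.cos(a),np.sin(a);x=-.02*c-.131*s+.02;y=.02*s-.131*c+.131
    print([round(x*np.cos(d)-y*np.sin(d),4),round(-(x*np.sin(d)+y*np.cos(d)),4),0,0,0,t])
```

```text
[np.float64(-0.0068), np.float64(-0.0011), 0, 0, 0, 3]
[np.float64(-0.0136), np.float64(-0.0026), 0, 0, 0, 6]
[np.float64(-0.0203), np.float64(-0.0045), 0, 0, 0, 9]
[np.float64(-0.0269), np.float64(-0.0067), 0, 0, 0, 12]
[np.float64(-0.0333), np.float64(-0.0092), 0, 0, 0, 15]
[np.float64(-0.0397), np.float64(-0.0121), 0, 0, 0, 18]
[np.float64(-0.0458), np.float64(-0.0153), 0, 0, 0, 21]
[np.float64(-0.0518), np.float64(-0.0188), 0, 0, 0, 24]
[np.float64(-0.0576), np.float64(-0.0227), 0, 0, 0, 27]
[np.float64(-0.0631), np.float64(-0.0268), 0, 0, 0, 30]
```

>>> carry_out(
  rows=[
    [-0.0068,-0.0011,0,0,0,3],
    [-0.0136,-0.0026,0,0,0,6],
    [-0.0203,-0.0045,0,0,0,9],
    [-0.0269,-0.0067,0,0,0,12],
    [-0.0333,-0.0092,0,0,0,15],
    [-0.0333,-0.0092,0,0,0,15],
  ],
)

```text
t: 17.9
tool_pos: [0.5966, 0.0365, 0.1761]
orientation: [3.14, 0.045, 0.003]
force: [2.5, -5.9, -1.7]
opening: 0.0225
gripper_force: 35.0
```

Run:
```python
from h import *
s=robot.read_state();print(s["opening"],s["force"],s["wrist_torque"],s["tool_pos"],s["q"])
```

```text
0.022547206342004043 [ 2.52868583 -5.8915496  -1.65129752] [-0.77586989 -0.34489995  0.00690279] [0.59664142 0.03650503 0.17609556] [-2.41878004e-02  1.45213843e-01  1.54993424e+00 -7.36018931e-04
  1.44462375e+00  1.51834529e+00]
```

>>> carry_out(
  rows=[
    [-0.0068,-0.0009,0,0,0,3],
    [-0.0136,-0.0022,0,0,0,6],
    [-0.0203,-0.004,0,0,0,9],
    [-0.0269,-0.006,0,0,0,12],
    [-0.0333,-0.0086,0,0,0,15],
    [-0.0333,-0.0086,0,0,0,15],
    [-0.0333,-0.0086,0,0,0,15],
  ],
)

```text
t: 18.77
tool_pos: [0.5632, 0.0445, 0.1759]
orientation: [3.12, -0.363, 0.002]
force: [2.9, -4.2, -1.7]
opening: 0.0223
gripper_force: 35.0
```

Run:
```python
from h import *
s=robot.read_state();print(s["opening"],s["force"],s["wrist_torque"],s["tool_pos"],s["gripper_force"])
r0=np.array([.631,.0374])-[.6114,.1684];r1=s["tool_pos"][:2]-[.6114,.1684]
print(np.degrees(np.arctan2(*r0[::-1])-np.arctan2(*r1[::-1])),np.hypot(*r0),np.hypot(*r1))
a=robot.read_camera("side")[110:310,240:440,::-1];b=robot.read_camera("top")[80:280,250:450,::-1]
cv2.imwrite("pics/end.png",np.hstack([cv2.resize(i,(400,400),interpolation=cv2.INTER_CUBIC) for i in(a,b)]))
```

```text
0.022301058206030375 [ 2.92197156 -4.20053888 -1.71063251] [-0.64030949 -0.31764926  0.12782649] [0.56323075 0.04447047 0.1758794 ] 34.9997216463089
29.749612799160392 0.1324581443324645 0.13296166359092956
```

View pics/end.png

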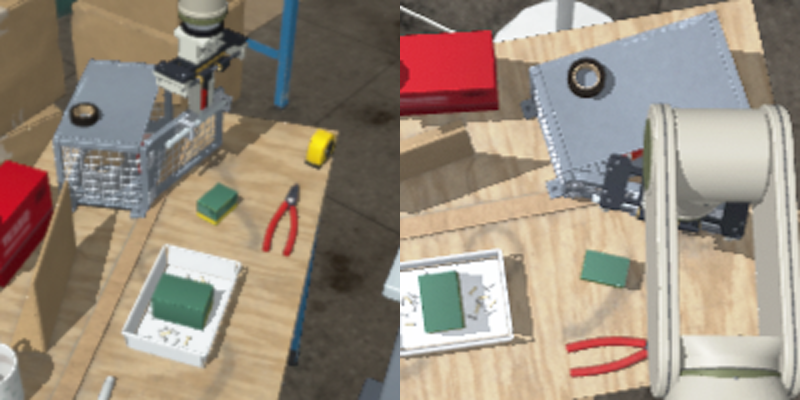

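The gate stands about 30° open at (190,140) in the left half, with the red grip held at (205,97). The box is in the tray at (183,300), and the other things on the bench haven't moved.

```bash
python3 -c "
from plant import robot
print(robot.close_job())"
```

```text
the job is handed in; nothing more can be done
None
```

The job is handed in: the box of screws is upright in the white tray, and the bolt was lifted and drawn to its stop. The gate is then held about 30° open by the red grip, 18.8 s in.

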